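Open a certificate frame from the back

ROBOT

A 6-joint arm with a two-finger parallel gripper is mounted at the origin on the work surface. World frame = base frame: x ahead of the robot, y to its left, z up, the work surface at z = 0. Lengths are in mm, angles in rad, forces in N, time in s.
With the tool pointing down it reaches from about 250 to 725 mm from the base axis. Payload 4 kg.
Tool frame: the origin (TCP) lies midway between the tips of the shut fingers; the grasp point (between the pads) lies 19 mm behind it; z points along the fingers, y is the direction in which the jaws open and shut (so a half turn about z gives the same grasp; the last joint's range is limited). The gripper opens to 85 mm and grips with 20 to 120 N. Pads are 22 mm wide; open, the fingers measure 114 mm over their backs; the gripper's body (76 mm by 85 mm) begins 54 mm behind the grasp point. The pads swing forward as they close: fully open they stand 13 mm farther back than shut.
Start: joints at [1.282, 0.241, 0.005, 1.335, 0, 1.571], TCP at [142.399, 479.293, 231.306] pointing down, gripper open.
Joint ranges: [-2.72, 2.72], [-1.05, 1.87], [-1.09, 1.28], [-1.99, 2.15], [-1.42, 1.44], [-3.14, 3.14]. Speed limits (rad/s): [2.79, 2.79, 3.14, 3.14, 3.14, 3.14].

INTERFACE

Orientations are given as a rotation vector (axis times angle).
In Python, from rig import r gives the robot as it stands.
- The arm moves only by the shell command python3 -m pendant 'ROWS'. ROWS is JSON, a list of rows, each an object with "hand": the opening, from -1 (shut) to 1 (fully open), so that 0 is half open; "delta_pos": the shift along the world's x, y, z each as a share of 0.05 m, from -1 to 1, a list of three; "turn": the turn about the world's z as a share of 0.12 rad, from -1 to 1. In form: [{"hand": hand, "delta_pos": [tx, ty, tz], "turn": turn}, ...]. A call has 1 to 10 rows; each row shifts and turns the commanded pose from where the row before left it; what a row does not reach is not made up. A row lasts 1/8 s, in which the tool goes at most 62.5 mm and 10.7 degrees, less where a joint would pass 70% of its speed; a pose out of reach is approached as far as the arm can. A call with a number of a shift or a turn outside -1 to 1 is refused whole. A call with a gripper value outside its range is refused whole. The fingers move at their own pace and stop on an object; the grip force is fixed at half the most. Time passes only in rows, so rows that do not move let the fingers close. It gives the time, the measured TCP pose, the force and the opening at its end, in the units of the state.
- r.state(): the state, without advancing time (a new reading comes with each control period).
- r.camera(name): name is "side" or "top"; returns the picture (420x560x3 uint8, red, green, blue); there is no depth.
- r.camera_params(name): a dict with "K" (3x3 intrinsics, pixels), "k1" (the pictures are not rectified: a ray, as slopes to the right and down, at radius r is drawn at 1 + k1 r^2 times it, then the intrinsics apply), "world_from_camera" (4x4, takes a point from camera to world coordinates). Camera axes: x right, y up, looking along -z (the intrinsics and any distortion apply to the point x, -y, -z); pixel columns grow to the right and rows downward; lengths in mm; the calibration is good to about 2 mm. A picture is of the moment at which its call begins. camera_params takes no time and is no camera call.
- r.finish_job(): hands the job in, once; it reports no verdict.
Trained networks look in the newest picture that a camera, given by its name, has taken for a name from the list of things; names that differ only in an ending like _2 or _b are one class to them, and where a whole thing is asked for, a point or a joint stands for the part that bears it (a point fixed in the world has none). Each returns a list of dicts, best first, with "conf" (0 to 1); they miss things now and then, are a little off and sometimes report something else, mostly with a low value. They report only what shows in the picture. A call takes as long as a camera call.
- r.outline_of(camera, thing): "region" (420x560 bool, what is visible of it) and "extent" ([left, top, right, bottom] in pixels, round what is visible of it).
The state is a dict: "time": time; "q": joint angles; "qvel": joint speeds; "tau": joint torques, N m; "eef_pos": TCP position; "eef_rot": TCP orientation; "wrist_force": force on the tool from outside, world axes, zero at the start; "torque": the same for the moment, N m; "width": finger opening in mm.
Only numpy, scipy, OpenCV 4.12 (cv2) and the standard library are available. Lean on these libraries where they do the work, as an engineer would, in place of code of your own. Each camera call takes 0.05 s, during which the arm holds its last target.

TASK

The certificate frame lies face down on the desk so that its certificate can be changed. Turn both swing tabs aside until they are clear of the back board, then lift the board out of the frame and lay it gently on the desk pad, flat, stand leg upward, with the whole board on the pad. Leave the tabs open and the other things on the desk where they are.

Things in the scene. Friction and masses are not known exactly. Their poses are not given: they have to be found in the camera images.
- frame: dark wood certificate frame lying face down, does not shift; 293 x 233 mm, rails 25 mm wide, 19.5 mm high. Origin: centre of its underside, on the desk; x along its long side, y across, z up. Back board lies in its 243 x 183 mm opening, 1.5 mm clear all round, its upper face 1.5 mm below the rails'. A swing tab sits mid-way on each long rail, at y = +/-102.5 mm
- tab_a_grip (a point): swing tab on the frame's +y rail: plate 12 mm wide, 3 mm thick, flat on the rail, reaching 20 mm from its screw; along it an upright thumb rib, 8 mm thick, 10 mm high, from 6 mm behind the screw to 17 mm before it. Point: on the screw's vertical axis, 27.5 mm above the desk; rib from 22.5 to 32.5 mm above the desk. x axis: along the tab to its free end
- tab_b_grip (a point): the like tab on the frame's -y rail, same point and axes
- tab_a (a joint): angle of tab a about its screw, rad: 0 = square to the rail, pointing inward, its end 7.5 mm over the board; positive = counter-clockwise from above; turns either way to +/-1.6 (along the rail); clear of the board beyond 1.22 either way. Stiff by friction (0.02 N m), stays where it is put
- tab_b (a joint): the same for tab b
- leg_middle (a point): grip point on the back board's folded black stand leg, over the board's middle. Leg: flat bar 40 mm wide (y), 8 mm thick, along x from 110 mm before this point to 30 mm beyond it (hinge), 0.5 mm above the board. Point at half its thickness: 4.5 mm above the board's face, 22.5 mm above the desk in the frame. The stiff hinge carries the board's weight: grip across the width to lift
- backboard: the frame's back, a plain brown board 240 x 180 x 5 mm, about 0.23 kg with its leg. Origin: centre of its underside (13 mm above the desk in the frame); x along its long side to the leg's hinge end, z out of the leg side
- desk_pad: flat blue desk pad, 330 x 270 mm, 3 mm thick, does not shift. Origin: centre of its underside, on the desk; x along its long side, z up; nothing lies on it
- corner_far_left (a point): corner of the back board (+x end, +y side), half-way through its thickness
- corner_far_right (a point): corner of the back board (+x end, -y side), half-way through its thickness
- corner_near_left (a point): corner of the back board (-x end, +y side), half-way through its thickness
- corner_near_right (a point): corner of the back board (-x end, -y side), half-way through its thickness
- pen: red-and-white pen, 140 mm long, lying between frame and pad; origin at the centre of its underside. To be left alone
- glue_stick: glue stick, 29 mm across and 84 mm high, upright, in the far part of the gap between frame and pad; origin at the centre of its underside. To be left alone
- stapler: stapler, 135 x 36 x 52 mm; origin at the centre of its underside. To be left alone
- mug: white mug, 82 mm across, 95 mm high; origin at the centre of its underside. To be left alone
- tape_dispenser: tape dispenser, 150 x 55 x 85 mm; origin at the centre of its underside. To be left alone
- calculator: flat pocket calculator, 150 x 80 x 15 mm; origin at the centre of its underside. To be left alone
- board_eraser: whiteboard eraser, 112 x 52 x 30 mm; origin at the centre of its underside. To be left alone

How it is judged:
By the outcome, as a careful person would: the job done as asked, in the order asked, and still so for the second after the job is handed in, with the robot touching nothing.
It also fails if it takes over 72 s, if anything falls off the work surface, if the arm or the gripper's body presses on something with over 40 N, if the wrist force passes 120 N, or if a joint passes its speed limit or range.

## Working session

There is one attempt and no reset: what is moved stays moved. The work goes in short steps, Python scripts to look and compute and a shell command to move; the robot and the scene stay as the last step left them, time stands still between calls to the robot, and variables do not carry over. Pictures are saved under pics/ and viewed, and the job is handed in when it is done.

```bash
ls; mkdir -p pics; python3 - <<'E'
from rig import r
import cv2
for n in("top","side"):
    im=r.camera(n); cv2.imwrite(f"pics/{n}0.png",im[:,:,::-1])
    p=r.camera_params(n); print(n,p)
print(r.state())
E
```

```text
pics
top {'K': array([[393.37969467,   0.        , 272.24220109],
       [  0.        , 393.37969467, 211.33988523],
       [  0.        ,   0.        ,   1.        ]]), 'k1': -0.005170414984144338, 'world_from_camera': array([[ 1.28600000e-02,  9.86155973e-01, -1.65320950e-01,
         3.84818609e+02],
       [-9.99697844e-01,  1.61440358e-02,  1.85362048e-02,
         1.97502819e+01],
       [ 2.09485365e-02,  1.65032621e-01,  9.86065613e-01,
         1.32721180e+03],
       [ 0.00000000e+00,  0.00000000e+00,  0.00000000e+00,
         1.00000000e+00]])}
side {'K': array([[446.87809385,   0.        , 282.00688728],
       [  0.        , 446.87809385, 211.86571791],
       [  0.        ,   0.        ,   1.        ]]), 'k1': -0.1302956091108599, 'world_from_camera': array([[-9.83096215e-01,  1.16077757e-01, -1.41590209e-01,
         4.12683128e+02],
       [-1.82748310e-01, -6.69317520e-01,  7.20150757e-01,
         8.56652219e+02],
       [-1.11753229e-02,  7.33852854e-01,  6.79216534e-01,
         8.68075125e+02],
       [ 0.00000000e+00,  0.00000000e+00,  0.00000000e+00,
         1.00000000e+00]])}
{'time': 0.1, 'q': array([1.28205616e+00, 2.41312931e-01, 3.83324899e-03, 1.33518911e+00,
       1.42743685e-05, 1.57082093e+00]), 'qvel': array([-0.00176604, -0.00018199,  0.00311803, -0.00061949,  0.00119653,
        0.0010383 ]), 'tau': array([-6.01853553e-04, -3.73137832e+01,  2.53010130e+01,  1.08495136e-02,
       -2.34725434e-06, -1.72037947e-06]), 'eef_pos': array([142.20488967, 478.75301434, 230.5045046 ]), 'eef_rot': array([-4.51975378e-01, -3.10862237e+00,  2.90717862e-03]), 'wrist_force': array([-0.33605988, -1.3724359 , -0.20770278]), 'torque': array([ 0.00442221, -0.04317487, -0.00296046]), 'width': 85.13531467828447}
```

View pics/top0.png

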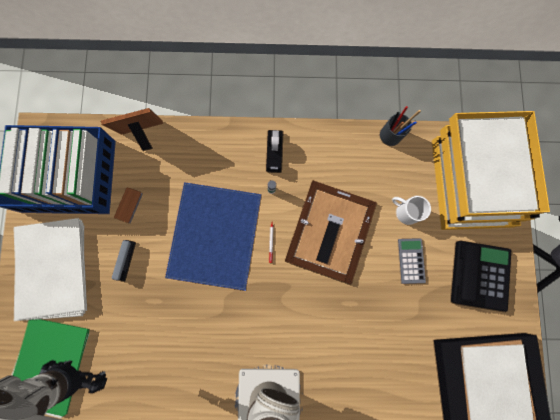

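View pics/side0.png

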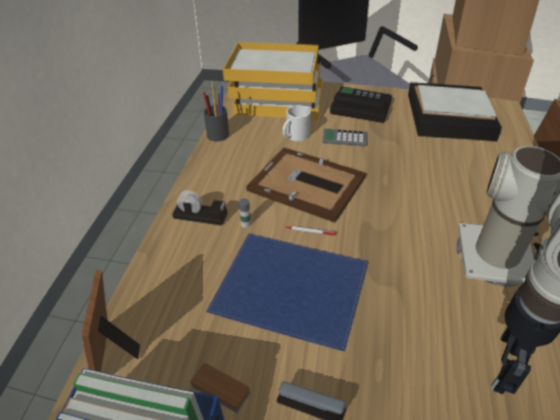

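```bash
cat > h.py <<'E'
import numpy as np, cv2
from rig import r
def P(n):
    p=r.camera_params(n); return p["K"],p["k1"],np.array(p["world_from_camera"])
def proj(n,X):
    K,k1,T=P(n); X=np.atleast_2d(X).astype(float)
    c=(X-T[:3,3])@T[:3,:3]
    s=np.stack([c[:,0]/-c[:,2],-c[:,1]/-c[:,2]],1)
    s=s*(1+k1*(s**2).sum(1,keepdims=True))
    return s@K[:2,:2].T+K[:2,2]
def unproj(n,uv,z):
    K,k1,T=P(n); uv=np.atleast_2d(uv).astype(float)
    s=cv2.undistortPoints(uv.reshape(-1,1,2),K,np.array([k1,0,0,0,0.])).reshape(-1,2)
    d=np.stack([s[:,0],-s[:,1],-np.ones(len(s))],1)@T[:3,:3].T
    o=T[:3,3]; t=(z-o[2])/d[:,2]
    return o+d*t[:,None]
E
python3 - <<'E'
from h import *
for cam in("top","side"):
    r.camera(cam)
    for th,z in [("frame",19.5),("backboard",18),("leg_middle",22.5),("tab_a_grip",27),("desk_pad",3),("pen",5),("glue_stick",84),("stapler",40),("tape_dispenser",60)]:
        try: L=r.outline_of(cam,th)
        except Exception as e: print(th,e); continue
        for k,o in enumerate(L[:3]):
            m=o["region"].astype(np.uint8)
            np.save(f"m_{cam}_{th}_{k}.npy",m)
            c=cv2.findContours(m,0,1)[0]
            if not c: continue
            c=max(c,key=cv2.contourArea)
            (cx,cy),sz,a=cv2.minAreaRect(c)
            w=unproj(cam,[[cx,cy]],z)[0]
            print(cam,th,round(o["conf"],2),o["extent"],np.round([cx,cy,*sz,a],1),w.round(0))
for n in("top","side"):
    im=r.camera(n)[:,:,::-1]
    x0,y0,x1,y1=(260,160,400,300) if n=="top" else (230,130,390,250)
    cv2.imwrite(f"pics/{n}z.png",cv2.resize(im[y0:y1,x0:x1],None,fx=4.2 if n=="top" else 5,fy=4.2 if n=="top" else 5,interpolation=cv2.INTER_CUBIC))
E
```

```text
top frame 0.76 [284.2, 181.0, 375.8, 286.3] [331.5 231.9  70.5  87.3  18.4] [ 538. -205.   20.]
top frame 0.72 [267.4, 132.9, 282.1, 174.0] [273.5 151.5  43.   17.   90. ] [814.  -6.  20.]
top backboard 0.72 [292.7, 188.9, 369.2, 273.3] [331.4 231.4  54.7  71.5  18.4] [ 539. -204.   18.]
top leg_middle 0.84 [317.2, 219.0, 340.4, 263.3] [328.1 241.9  12.   42.1  18.4] [ 504. -192.   22.]
top desk_pad 0.57 [167.8, 182.3, 258.4, 289.5] [213.  235.9  81.3  98.1   9.1] [520. 193.   3.]
top desk_pad 0.44 [393.3, 195.7, 433.5, 225.2] [412.6 209.6  26.5  35.4  84.6] [ 621. -489.    3.]
top pen 0.72 [168.6, 180.8, 256.6, 292.9] [213.1 235.7  82.4  99.    9.5] [520. 193.   5.]
top pen 0.67 [267.1, 224.1, 272.3, 261.2] [271. 243.   4.  36.   0.] [498.  -2.   5.]
top glue_stick 0.48 [270.3, 180.5, 277.4, 196.4] [271.5 187.   12.    7.   90. ] [673.  -0.  84.]
top glue_stick 0.23 [297.6, 189.5, 370.7, 273.9] [331.4 231.8  55.   71.5  18.4] [ 530. -193.   84.]
top stapler 0.66 [110.9, 238.2, 134.9, 281.3] [123.3 260.6  14.4  41.5  16.4] [431. 474.  40.]
top tape_dispenser 0.86 [267.3, 131.6, 282.4
[... 435 characters left out ...]
-219.    3.]
side desk_pad 0.59 [206.7, 237.5, 368.2, 350.3] [287.5 288.1 142.3  93.2  15.3] [531. 203.   3.]
side pen 0.71 [289.0, 226.0, 334.0, 233.1] [311.  229.5  46.5   3.8   8.1] [502.  -2.   5.]
side pen 0.28 [262.3, 155.1, 355.2, 210.1] [306.9 179.9  85.8  40.5  19.4] [ 544. -214.    5.]
side glue_stick 0.61 [239.9, 199.7, 252.0, 230.7] [244.5 212.   28.   11.   90. ] [672.  42.  84.]
side stapler 0.62 [275.0, 380.3, 345.0, 419.3] [311.  403.   68.9  25.3  18.4] [433. 494.  40.]
side tape_dispenser 0.67 [168.6, 193.3, 228.2, 225.5] [200.2 207.2  54.2  29.7   9.1] [803.  19.  60.]
side tape_dispenser 0.55 [248.8, 148.6, 366.9, 220.1] [306.2 181.4 106.4  58.1  20.6] [ 536. -139.   60.]
```

```bash
sleep 0
```

```text
(no output)
```

View pics/topz.png

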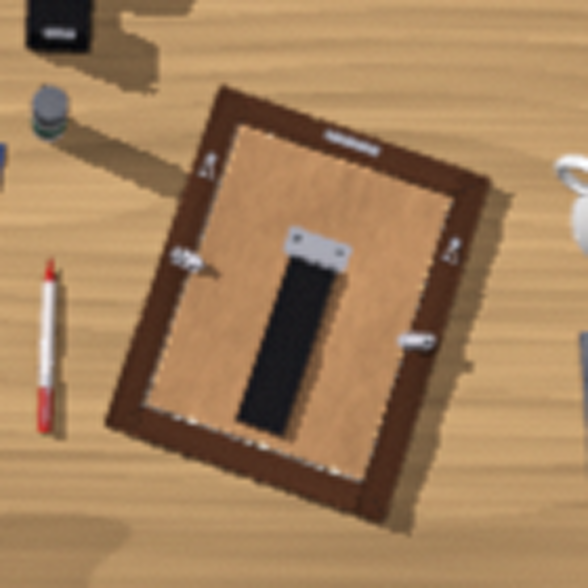

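View pics/sidez.png

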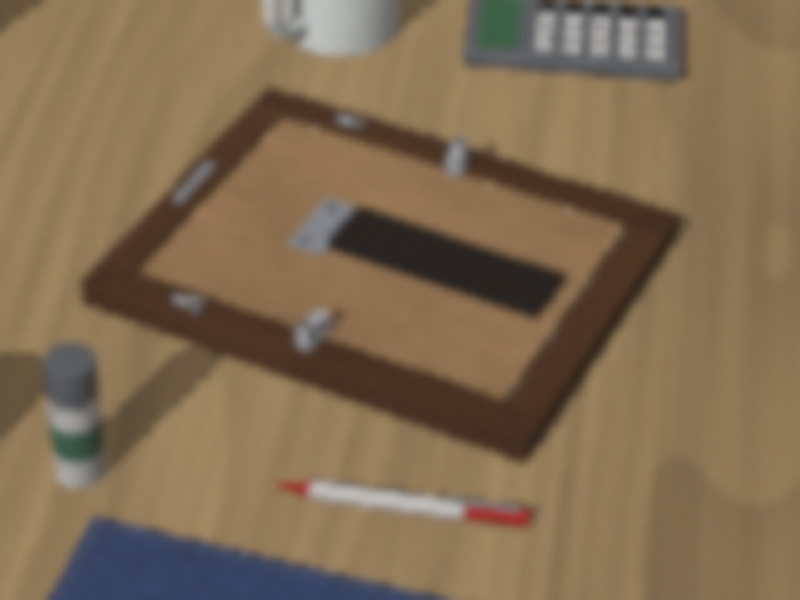

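```bash
cat > fit.py <<'E'
from h import *
from scipy.optimize import minimize
def boxpts(p,L,W,z0,z1):
    c,s=np.cos(p[2]),np.sin(p[2])
    pts=np.array([[a*L/2,b*W/2] for a,b in((1,1),(1,-1),(-1,-1),(-1,1))])
    xy=pts@np.array([[c,s],[-s,c]])+p[:2]
    return np.vstack([np.c_[xy,np.full(4,z)] for z in(z0,z1)])
def hullmask(cam,pts,S=8):
    uv=proj(cam,pts)
    h=cv2.convexHull(((uv+0.5)*S).astype(np.float32)).astype(np.int32)
    m=np.zeros((420*4,560*4),np.uint8)
    cv2.fillConvexPoly(m,h*4//S*1,255) if False else cv2.fillPoly(m,[np.round(h*4/S*16).astype(np.int32)],255,shift=4)
    return cv2.resize(m,(560,420),interpolation=cv2.INTER_AREA)/255.
def fit(masks,L,W,z0,z1,p0):
    ms=[]
    for cam,m in masks:
        c=max(cv2.findContours(m,0,1)[0],key=cv2.contourArea); f=np.zeros_like(m); cv2.fillPoly(f,[c],1); ms.append((cam,f.astype(float)))
    def cost(q):
        p=[q[0]*10,q[1]*10,q[2]*.05]
        return sum(np.abs(hullmask(c,boxpts(p,L,W,z0,z1))-m).sum() for c,m in ms)
    s=minimize(cost,[p0[0]/10,p0[1]/10,p0[2]/.05],method="Nelder-Mead",options=dict(xatol=.005,fatol=.1,initial_simplex=np.array([p0[0]/10,p0[1]/10,p0[2]/.05])+np.array([[0,0,0],[1,0,0],[0,1,0],[0,0,1]])))
    return np.array([s.x[0]*10,s.x[1]*10,s.x[2]*.05]),s.fun
E
cat > f1.py <<'E'
from fit import *
ld=lambda c,t,k=0:(c,np.load(f"m_{c}_{t}_{k}.npy"))
for nm,mk,a in [("frame",[ld("top","frame"),ld("side","frame")],(293,233,0,19.5,[538,-202,-.32])),
 ("bb",[ld("top","backboard"),ld("side","backboard")],(243,183,18,19,[538,-202,-.32])),
 ("pad",[ld("top","desk_pad"),ld("side","desk_pad",1)],(330,270,0,3,[522,195,-.15]))]:
    for sub in ([mk[0]],[mk[1]],mk):
        p,f=fit(sub,*a); print(nm,[s[0] for s in sub],p.round(3),round(f))
E
python3 f1.py
```

```text
frame ['top'] [ 5.41117e+02 -2.04042e+02 -3.21000e-01] 195
frame ['side'] [ 5.44823e+02 -2.03395e+02 -3.41000e-01] 139
frame ['top', 'side'] [ 5.42685e+02 -2.03673e+02 -3.24000e-01] 363
bb ['top'] [ 5.41933e+02 -2.02838e+02 -3.19000e-01] 134
bb ['side'] [ 5.42614e+02 -2.03025e+02 -3.43000e-01] 128
bb ['top', 'side'] [ 5.41382e+02 -2.03451e+02 -3.32000e-01] 261
pad ['top'] [ 5.23544e+02  1.91297e+02 -1.36000e-01] 161
pad ['side'] [ 5.25034e+02  1.92958e+02 -1.46000e-01] 262
pad ['top', 'side'] [ 5.24204e+02  1.92624e+02 -1.38000e-01] 462
```

```bash
cat > ov.py <<'E'
from h import *
from fit import boxpts
import sys
def ov(n,F,ab,out,box,f=4.5,Pd=(524.2,192.6,-.138)):
    im=r.camera(n)[:,:,::-1]; x0,y0,x1,y1=box
    z=cv2.resize(im[y0:y1,x0:x1],None,fx=f,fy=f,interpolation=cv2.INTER_CUBIC)
    q=lambda X:np.round(((proj(n,X)+.5-[x0,y0])*f)*16).astype(np.int32)
    pl=lambda X,c:cv2.polylines(z,[q(X)],True,c,1,cv2.LINE_AA,shift=4)
    pl(boxpts(F,293,233,0,19.5)[4:],(0,255,0)); pl(boxpts(F,243,183,0,19.5)[4:],(0,255,255))
    pl(boxpts(Pd,330,270,0,3)[4:],(0,255,0))
    c,s=np.cos(F[2]),np.sin(F[2]); R=np.array([[c,-s],[s,c]])
    leg=np.array([[-110,20],[30,20],[30,-20],[-110,-20]])@R.T+F[:2]; pl(np.c_[leg,np.full(4,26.5)],(255,0,255))
    for sg,a in zip((1,-1),ab):
        t=F[2]-sg*np.pi/2+a; d=np.array([np.cos(t),np.sin(t)]); o=np.array(F[:2])+R@[0,sg*102.5]; nn=np.array([-d[1],d[0]])
        rib=np.array([o-6*d+4*nn,o+17*d+4*nn,o+17*d-4*nn,o-6*d-4*nn]); pl(np.c_[rib,np.full(4,32.5)],(0,0,255))
        print(sg,o.round(1),round(t,3))
    cv2.imwrite(out,z)
if __name__=="__main__":
    F=(542,-203.6,-.327)
    ov("top",F,(0,.0),"pics/o1.png",(265,165,395,295))
    ov("side",F,(0,.0),"pics/o2.png",(230,130,390,250))
E
python3 ov.py
```

```text
1 [ 574.9 -106.5] -1.898
-1 [ 509.1 -300.7] 1.244
1 [ 574.9 -106.5] -1.898
-1 [ 509.1 -300.7] 1.244
```

View pics/o1.png

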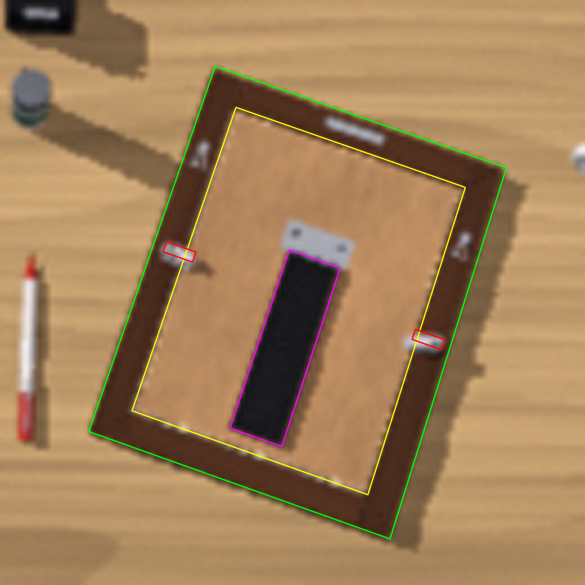

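View pics/o2.png

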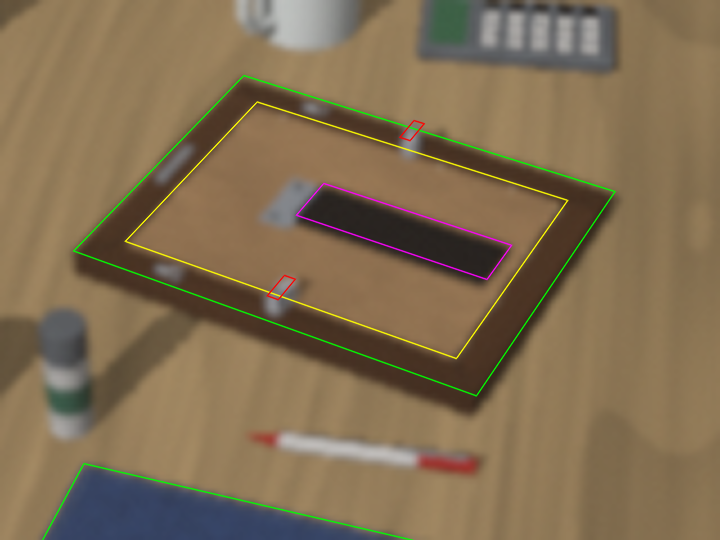

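```bash
python3 -m pendant '[{"hand":1,"delta_pos":[0.62,-0.836,0],"turn":-0.96},{"hand":1,"delta_pos":[0.62,-0.836,0],"turn":-0.96},{"hand":1,"delta_pos":[0.62,-0.836,0],"turn":-0.96},{"hand":1,"delta_pos":[0.62,-0.836,0],"turn":-0.96},{"hand":0,"delta_pos":[0.62,-0.836,0],"turn":-0.96},{"hand":0,"delta_pos":[0.62,-0.836,0],"turn":-0.96},{"hand":0,"delta_pos":[0.62,-0.836,0],"turn":-0.96}]'; python3 -m pendant '[{"hand":-0.5,"delta_pos":[0.62,-0.836,0],"turn":-0.96},{"hand":-0.5,"delta_pos":[0.62,-0.836,0],"turn":-0.96},{"hand":-0.5,"delta_pos":[0.62,-0.836,0],"turn":-0.96},{"hand":-0.5,"delta_pos":[0.62,-0.836,-0.4],"turn":-0.96},{"hand":-0.5,"delta_pos":[0.62,-0.836,-0.6],"turn":-0.96},{"hand":-0.5,"delta_pos":[0.62,-0.836,-0.6],"turn":-0.96},{"hand":-0.5,"delta_pos":[0.62,-0.836,-0.4],"turn":-0.93},{"hand":-0.5,"delta_pos":[0,0,0],"turn":0}]'
```

```text
time: 2.17
eef_pos: [360.3, 185.3, 231.6]
eef_rot: [1.64, 2.679, 0.001]
wrist_force: [1.1, 0.9, 0.7]
width: 42.7
time: 3.18
eef_pos: [576.5, -108.7, 128.0]
eef_rot: [-2.556, -1.823, 0.005]
wrist_force: [-1.0, 0.0, 0.4]
width: 21.5
```

```bash
python3 -m pendant '[{"hand":-0.5,"delta_pos":[-0.03,0.044,-0.8],"turn":0},{"hand":-0.5,"delta_pos":[0,0,-0.8],"turn":0},{"hand":-0.5,"delta_pos":[0,0,0],"turn":0}]'; python3 - <<'E'
from h import *
for n,b in(("top",(265,165,395,295)),("side",(230,130,350,230))):
    im=r.camera(n)[:,:,::-1]; x0,y0,x1,y1=b
    cv2.imwrite(f"pics/a1{n}.png",cv2.resize(im[y0:y1,x0:x1],None,fx=4.5 if n=="top" else 6,fy=4.5 if n=="top" else 6,interpolation=cv2.INTER_CUBIC))
E
```

```text
time: 3.55
eef_pos: [571.6, -102.4, 48.7]
eef_rot: [-2.548, -1.828, 0.008]
wrist_force: [-0.6, -0.6, 0.2]
width: 21.1
```

View pics/a1top.png

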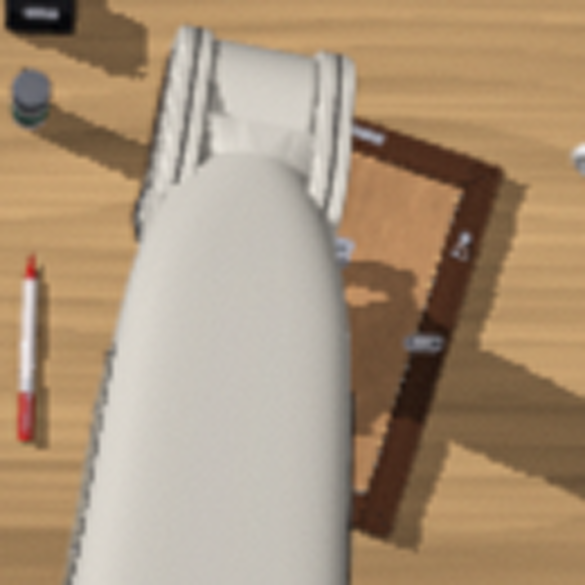

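View pics/a1side.png

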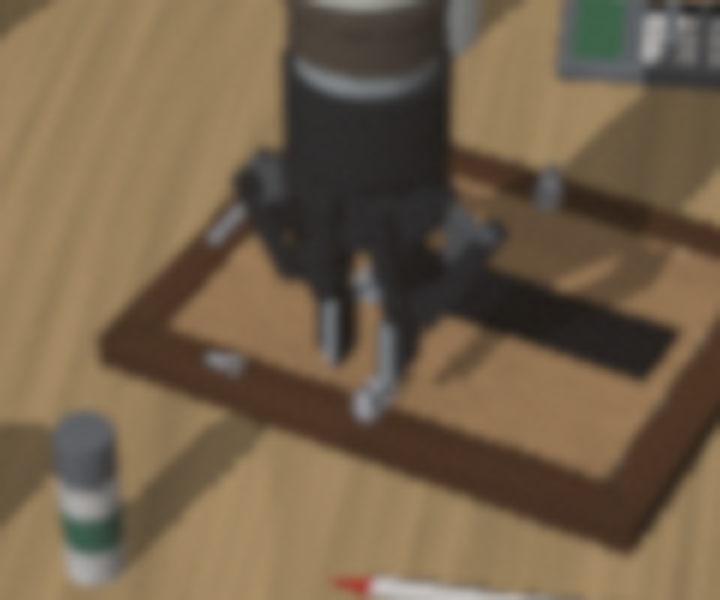

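```bash
python3 -m pendant '[{"hand":-0.5,"delta_pos":[0,0,0],"turn":0},{"hand":-0.5,"delta_pos":[0,0,0],"turn":0}]'; python3 - <<'E'
from h import *
s=r.state();print(s["eef_pos"],s["qvel"])
print(proj("side",[s["eef_pos"],[574.9,-106.5,27.5]]))
E
```

```text
time: 3.9
eef_pos: [576.2, -103.8, 53.3]
eef_rot: [2.551, 1.829, 0.004]
wrist_force: [-1.1, 0.2, 0.0]
width: 21.5
[ 576.22453714 -103.79354449   53.26778598] [-0.00128045  0.0063423  -0.01122737 -0.00453731 -0.00039809  0.00160534]
[[290.40696633 189.36630477]
 [291.00596347 195.68613723]]
```

```bash
for i in 1 2 3 4; do python3 -m pendant '[{"hand":-0.5,"delta_pos":[0,0,0],"turn":0}]' | grep -E "eef_pos"; done; python3 - <<'E'
from h import *
for i in range(5):
    r.camera("side"); s=r.state();print(s["time"],s["eef_pos"],s["q"].round(4))
E
```

```text
eef_pos: [575.5, -103.8, 52.4]
eef_pos: [575.1, -103.8, 51.7]
eef_pos: [574.9, -103.8, 51.4]
eef_pos: [574.8, -103.7, 51.2]
4.45 [ 574.85899523 -103.72017022   51.19342688] [-0.1785  0.5379 -0.0435  0.9896 -0.      1.7195]
4.5 [ 574.8455272  -103.70171883   51.20238596] [-0.1785  0.5379 -0.0435  0.9897  0.      1.7195]
4.55 [ 574.87968702 -103.72665895   51.22268989] [-0.1785  0.5378 -0.0435  0.9896  0.      1.7195]
4.6 [ 574.85065212 -103.69449958   51.19864963] [-0.1785  0.5379 -0.0435  0.9896 -0.      1.7195]
4.65 [ 574.8579316  -103.74275746   51.23278798] [-0.1785  0.5378 -0.0435  0.9896 -0.      1.7195]
```

```bash
python3 -m pendant '[{"hand":-0.5,"delta_pos":[0,-0.056,-0.28],"turn":0},{"hand":-0.5,"delta_pos":[0,0,0],"turn":0},{"hand":-0.5,"delta_pos":[0,0,0],"turn":0},{"hand":-0.5,"delta_pos":[0,0,0],"turn":0}]'; cat > tv.py <<'E'
from h import *
def tabbox(F,sg,a):
    c,s=np.cos(F[2]),np.sin(F[2]); R=np.array([[c,-s],[s,c]])
    t=F[2]-sg*np.pi/2+a; d=np.array([np.cos(t),np.sin(t)]); o=np.array(F[:2])+R@[0,sg*102.5]; nn=np.array([-d[1],d[0]])
    rib=np.array([o-6*d+4*nn,o+17*d+4*nn,o+17*d-4*nn,o-6*d-4*nn])
    return rib
def tv(n,c,F,ab,out,h=35,f=9):
    im=r.camera(n)[:,:,::-1]; x0,y0=int(c[0])-h,int(c[1])-h
    z=cv2.resize(im[y0:y0+2*h,x0:x0+2*h],None,fx=f,fy=f,interpolation=cv2.INTER_CUBIC)
    q=lambda X:np.round(((proj(n,X)+.5-[x0,y0])*f)*16).astype(np.int32)
    raw=z.copy()
    for sg,a in zip((1,-1),ab):
        for zz,col in((22.5,(0,255,255)),(32.5,(0,0,255))):
            cv2.polylines(z,[q(np.c_[tabbox(F,sg,a),np.full(4,zz)])],True,col,1,cv2.LINE_AA,shift=4)
    s=r.state(); u=((proj(n,s["eef_pos"])+.5-[x0,y0])*f)[0]
    cv2.drawMarker(z,tuple(int(v) for v in u),(0,255,0),0,12,1)
    cv2.imwrite(out,z)
E
python3 - <<'E'
from tv import *
tv("side",(290,195),(542,-203.6,-.327),(0,0.2),"pics/t1.png",33)
E
```

```text
time: 5.15
eef_pos: [575.1, -106.5, 37.4]
eef_rot: [2.553, 1.83, 0.0]
wrist_force: [1.4, 0.2, 1.0]
width: 21.4
```

View pics/t1.png

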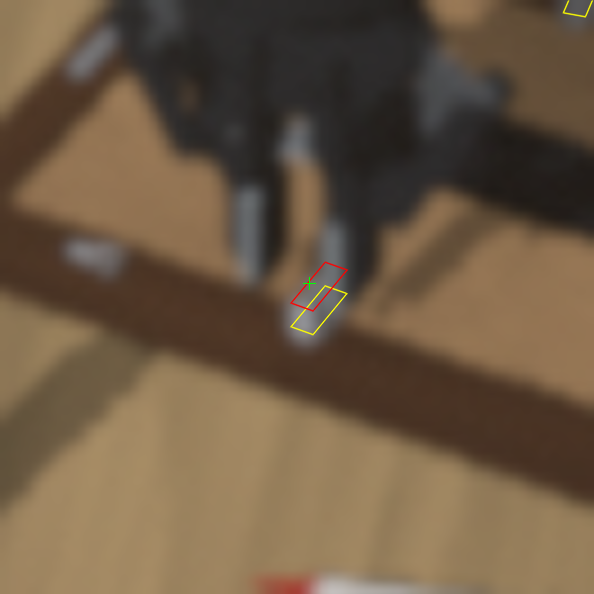

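```bash
python3 -m pendant '[{"hand":-0.5,"delta_pos":[0,0,-0.15],"turn":0},{"hand":-0.5,"delta_pos":[0,0,-0.1],"turn":0},{"hand":-0.65,"delta_pos":[0,0,0],"turn":0},{"hand":-0.7,"delta_pos":[0,0,0],"turn":0},{"hand":-0.7,"delta_pos":[0,0,0],"turn":0}]'; python3 -m pendant '[{"hand":-0.75,"delta_pos":[0,0,0],"turn":0},{"hand":-0.75,"delta_pos":[0,0,0],"turn":0}]'; python3 -m pendant '[{"hand":-0.8,"delta_pos":[0,0,0],"turn":0},{"hand":-0.8,"delta_pos":[0,0,0],"turn":0}]'
```

```text
time: 5.82
eef_pos: [574.9, -106.5, 24.9]
eef_rot: [-2.554, -1.83, -0.0]
wrist_force: [-0.7, 0.1, -0.1]
width: 12.8
time: 6.08
eef_pos: [574.4, -106.5, 24.8]
eef_rot: [-2.553, -1.83, 0.001]
wrist_force: [-1.8, 0.0, 1.4]
width: 10.6
time: 6.32
eef_pos: [573.7, -106.4, 24.6]
eef_rot: [-2.552, -1.829, 0.002]
wrist_force: [-6.0, 0.3, 3.0]
width: 8.7
```

```bash
python3 -m pendant '[{"hand":-0.8,"delta_pos":[-0.03,0.01,0],"turn":0},{"hand":-0.8,"delta_pos":[0,0,0],"turn":0},{"hand":-0.8,"delta_pos":[0,0,0],"turn":0}]'; python3 -m pendant '[{"hand":-0.85,"delta_pos":[0,0,0],"turn":0},{"hand":-0.85,"delta_pos":[0,0,0],"turn":0},{"hand":-0.85,"delta_pos":[0,0,0],"turn":0}]'
```

```text
time: 6.7
eef_pos: [573.8, -106.1, 24.8]
eef_rot: [2.553, 1.83, 0.001]
wrist_force: [-1.5, 1.2, 0.1]
width: 8.5
time: 7.08
eef_pos: [573.5, -106.0, 24.9]
eef_rot: [2.554, 1.83, 0.0]
wrist_force: [-1.0, -0.2, 0.9]
width: 6.6
```

```bash
python3 -m pendant '[{"hand":-0.85,"delta_pos":[0,0,0],"turn":0.5},{"hand":-0.85,"delta_pos":[0,0,0],"turn":1},{"hand":-0.85,"delta_pos":[0,0,0],"turn":1},{"hand":-0.85,"delta_pos":[0,0,0],"turn":0},{"hand":-0.85,"delta_pos":[0,0,0],"turn":0}]'; python3 - <<'E'
from tv import *
s=r.state(); print(s["wrist_force"],s["torque"],s["width"])
tv("side",(290,195),(541.2,-203.3,-.327),(0.3,0.2),"pics/t2.png",33)
E
```

```text
time: 7.7
eef_pos: [573.8, -106.1, 24.9]
eef_rot: [2.253, 2.189, 0.001]
wrist_force: [-0.5, -0.2, -1.0]
width: 7.1
[-0.52822443 -0.15021917 -1.02185206] [-0.09560306  0.14537096  0.05064076] 7.124664503906614
```

View pics/t2.png

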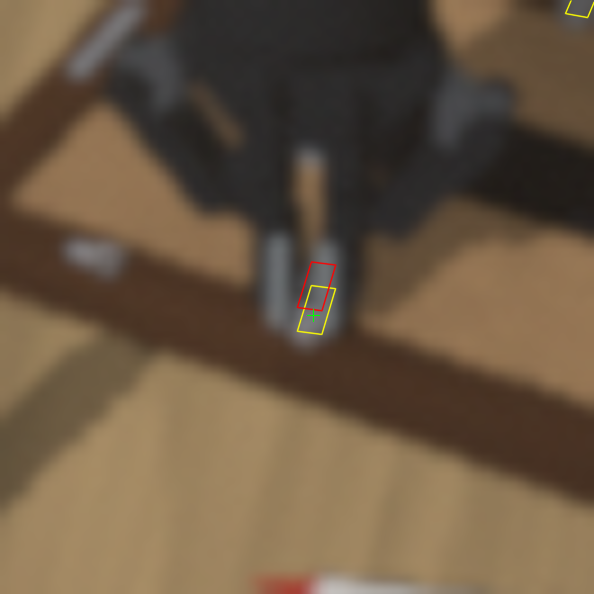

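```bash
python3 -m pendant '[{"hand":-0.85,"delta_pos":[0,0,0],"turn":1},{"hand":-0.85,"delta_pos":[0,0,0],"turn":1},{"hand":-0.85,"delta_pos":[0,0,0],"turn":1},{"hand":-0.85,"delta_pos":[0,0,0],"turn":1},{"hand":-0.85,"delta_pos":[0,0,0],"turn":1},{"hand":-0.85,"delta_pos":[0,0,0],"turn":0}]'; python3 -m pendant '[{"hand":-0.85,"delta_pos":[0,0,0],"turn":1},{"hand":-0.85,"delta_pos":[0,0,0],"turn":1},{"hand":-0.85,"delta_pos":[0,0,0],"turn":1},{"hand":-0.85,"delta_pos":[0,0,0],"turn":1},{"hand":-0.85,"delta_pos":[0,0,0],"turn":0.6},{"hand":-0.85,"delta_pos":[0,0,0],"turn":0},{"hand":-0.85,"delta_pos":[0,0,0],"turn":0}]'; python3 - <<'E'
from tv import *
s=r.state(); print(s["wrist_force"],s["torque"],s["width"])
tv("side",(290,195),(541.2,-203.3,-.327),(1.45,0.2),"pics/t3.png",33)
E
```

```text
time: 8.5
eef_pos: [574.5, -105.9, 24.9]
eef_rot: [1.505, 2.756, 0.002]
wrist_force: [1.8, -0.2, -2.6]
width: 7.0
time: 9.38
eef_pos: [574.9, -105.4, 24.9]
eef_rot: [0.697, 3.061, 0.003]
wrist_force: [5.2, 1.9, -4.4]
width: 7.2
[ 5.19209845  1.85065247 -4.36590972] [ 0.5373232  -1.14610815 -0.00523689] 7.2014600597051555
```

View pics/t3.png

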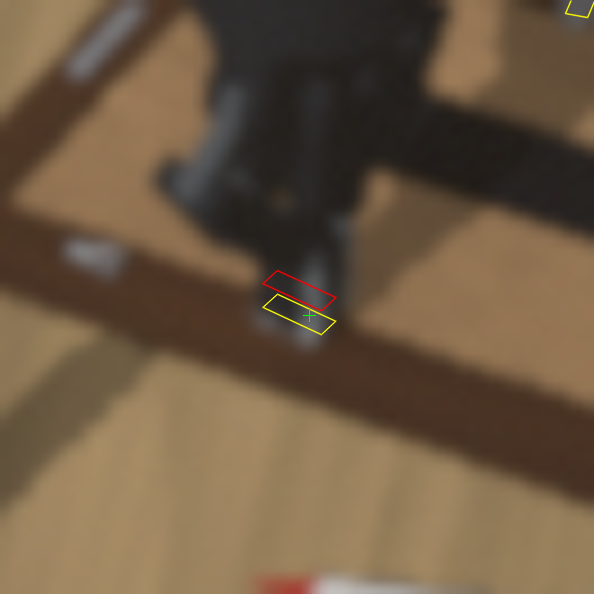

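```bash
python3 -m pendant '[{"hand":-0.5,"delta_pos":[0,0,0],"turn":0},{"hand":-0.5,"delta_pos":[0,0,0],"turn":0},{"hand":-0.5,"delta_pos":[0,0,0.8],"turn":0},{"hand":-0.5,"delta_pos":[0,0,0.8],"turn":0}]'; python3 - <<'E'
from tv import *
F=(541.2,-203.3,-.327)
c=proj("top",[508,-300,27])[0]; print(c)
tv("top",c,F,(1.45,0.2),"pics/t4.png",16,18)
c=proj("side",[508,-300,27])[0]
tv("side",c,F,(1.45,0.2),"pics/t5.png",16,18)
c=proj("side",[575,-106,27])[0]
tv("side",c,F,(1.45,0.2),"pics/t6.png",16,18)
a=[cv2.imread(f"pics/t{i}.png") for i in(4,5,6)]
cv2.imwrite("pics/t456.png",cv2.resize(np.hstack(a),None,fx=.46,fy=.46))
E
```

```text
time: 9.93
eef_pos: [572.3, -106.2, 105.2]
eef_rot: [-0.696, -3.061, 0.001]
wrist_force: [0.9, -0.5, -0.3]
width: 21.1
[360.61077087 240.87520845]
```

View pics/t456.png

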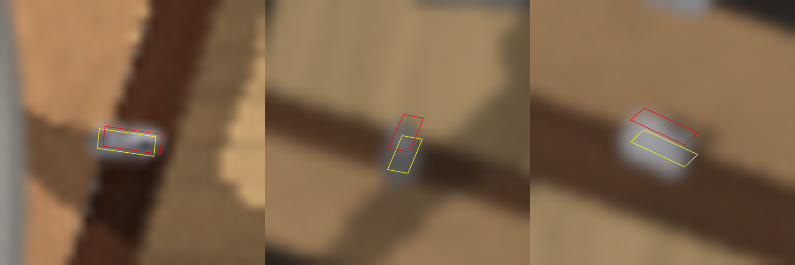

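```bash
python3 -m pendant '[{"hand":-0.5,"delta_pos":[-0.13,-0.389,0],"turn":-0.97},{"hand":-0.5,"delta_pos":[-0.13,-0.389,0],"turn":-0.97},{"hand":-0.5,"delta_pos":[-0.13,-0.389,0],"turn":-0.97},{"hand":-0.5,"delta_pos":[-0.13,-0.389,0],"turn":-0.97},{"hand":-0.5,"delta_pos":[-0.13,-0.389,0],"turn":-0.97},{"hand":-0.5,"delta_pos":[-0.13,-0.389,0],"turn":-0.97},{"hand":-0.5,"delta_pos":[-0.13,-0.389,0],"turn":-0.97},{"hand":-0.5,"delta_pos":[-0.13,-0.389,-0.2],"turn":-0.97},{"hand":-0.5,"delta_pos":[-0.13,-0.389,-0.4],"turn":-0.97},{"hand":-0.5,"delta_pos":[-0.13,-0.389,-0.5],"turn":-0.97}]'; python3 -m pendant '[{"hand":-0.5,"delta_pos":[0,0,-0.2],"turn":0},{"hand":-0.5,"delta_pos":[0,0,0],"turn":0},{"hand":-0.5,"delta_pos":[0,0,0],"turn":0},{"hand":-0.5,"delta_pos":[0,0,0],"turn":0}]';python3 - <<'E'
from tv import *
F=(541.2,-203.3,-.327)
c=proj("side",[508,-300,35])[0]
tv("side",c,F,(1.45,0.28),"pics/t7.png",30,10)
E
```

```text
time: 11.32
eef_pos: [507.4, -301.0, 48.5]
eef_rot: [-2.269, -2.172, 0.001]
wrist_force: [0.1, 0.2, -0.1]
width: 21.4
time: 11.82
eef_pos: [509.4, -300.3, 40.9]
eef_rot: [2.262, 2.178, 0.001]
wrist_force: [-0.3, 0.6, -0.3]
width: 21.7
```

View pics/t7.png

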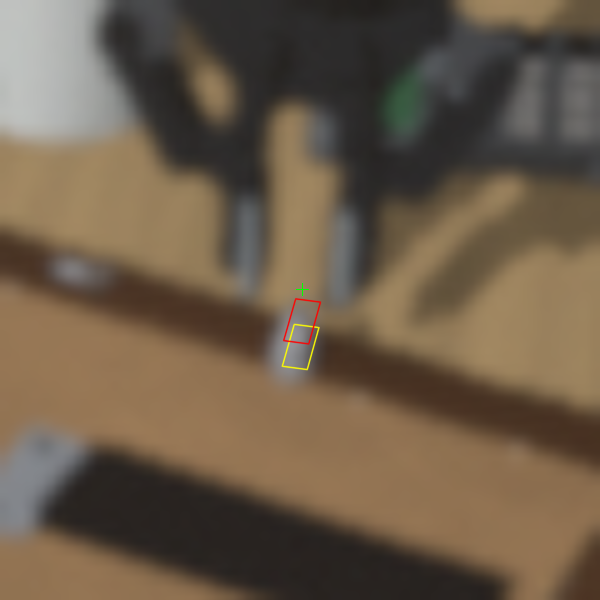

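```bash
python3 -m pendant '[{"hand":-0.5,"delta_pos":[0,0,-0.2],"turn":0},{"hand":-0.5,"delta_pos":[0,0,-0.11],"turn":0},{"hand":-0.65,"delta_pos":[0,0,0],"turn":0},{"hand":-0.7,"delta_pos":[0,0,0],"turn":0},{"hand":-0.75,"delta_pos":[0,0,0],"turn":0},{"hand":-0.75,"delta_pos":[0,0,0],"turn":0}]'; python3 -m pendant '[{"hand":-0.8,"delta_pos":[0,0,0],"turn":0},{"hand":-0.8,"delta_pos":[0,0,0],"turn":0}]'; python3 -c "
from rig import r
print(r.state()['torque'])"
```

```text
time: 12.62
eef_pos: [508.5, -300.7, 24.5]
eef_rot: [2.264, 2.177, 0.0]
wrist_force: [0.6, 0.4, 0.3]
width: 10.5
time: 12.88
eef_pos: [508.4, -300.5, 24.3]
eef_rot: [2.265, 2.177, 0.0]
wrist_force: [-0.1, -0.3, -0.3]
width: 8.6
[ 0.0409385  -0.04332545  0.03982799]
```

```bash
python3 -m pendant '[{"hand":-0.85,"delta_pos":[0,0,0],"turn":0},{"hand":-0.85,"delta_pos":[0,0,0],"turn":0},{"hand":-0.85,"delta_pos":[0,0,0],"turn":0.7},{"hand":-0.85,"delta_pos":[0,0,0],"turn":1},{"hand":-0.85,"delta_pos":[0,0,0],"turn":1},{"hand":-0.85,"delta_pos":[0,0,0],"turn":0}]'; python3 -m pendant '[{"hand":-0.85,"delta_pos":[0,0,0],"turn":1},{"hand":-0.85,"delta_pos":[0,0,0],"turn":1},{"hand":-0.85,"delta_pos":[0,0,0],"turn":1},{"hand":-0.85,"delta_pos":[0,0,0],"turn":1},{"hand":-0.85,"delta_pos":[0,0,0],"turn":1},{"hand":-0.85,"delta_pos":[0,0,0],"turn":1},{"hand":-0.85,"delta_pos":[0,0,0],"turn":1},{"hand":-0.85,"delta_pos":[0,0,0],"turn":0},{"hand":-0.85,"delta_pos":[0,0,0],"turn":0}]'
```

```text
time: 13.62
eef_pos: [508.8, -300.5, 24.5]
eef_rot: [1.885, 2.512, 0.001]
wrist_force: [1.1, 0.4, 1.4]
width: 6.7
time: 14.75
eef_pos: [509.7, -299.8, 24.5]
eef_rot: [0.698, 3.061, 0.003]
wrist_force: [4.5, 3.5, -1.3]
width: 6.7
```

```bash
python3 -m pendant '[{"hand":-0.5,"delta_pos":[0,0,0],"turn":0},{"hand":-0.5,"delta_pos":[0,0,0],"turn":0},{"hand":-0.5,"delta_pos":[0,0,0.6],"turn":0},{"hand":1,"delta_pos":[0,0,0.6],"turn":0},{"hand":1,"delta_pos":[0.164,0.485,0],"turn":0.5},{"hand":1,"delta_pos":[0.164,0.485,0],"turn":0.5},{"hand":1,"delta_pos":[0.164,0.485,0],"turn":0},{"hand":1,"delta_pos":[0.164,0.485,0],"turn":0},{"hand":1,"delta_pos":[0,0,0],"turn":0},{"hand":1,"delta_pos":[0,0,0],"turn":0}]';  python3 -m pendant '[{"hand":1,"delta_pos":[0,0,0],"turn":0},{"hand":1,"delta_pos":[0,0,0],"turn":0}]'; python3 - <<'E'
from tv import *
F=(541.,-203.2,-.325)
c=proj("side",[541,-203,35])[0]
tv("side",c,F,(1.45,1.45),"pics/t8.png",55,7)
E
```

```text
time: 16.0
eef_pos: [540.8, -204.1, 84.2]
eef_rot: [-0.511, -3.099, 0.001]
wrist_force: [-0.3, 0.0, -0.1]
width: 85.7
time: 16.25
eef_pos: [540.9, -204.3, 84.3]
eef_rot: [-0.512, -3.099, 0.0]
wrist_force: [0.3, 0.3, 0.0]
width: 85.6
```

View pics/t8.png

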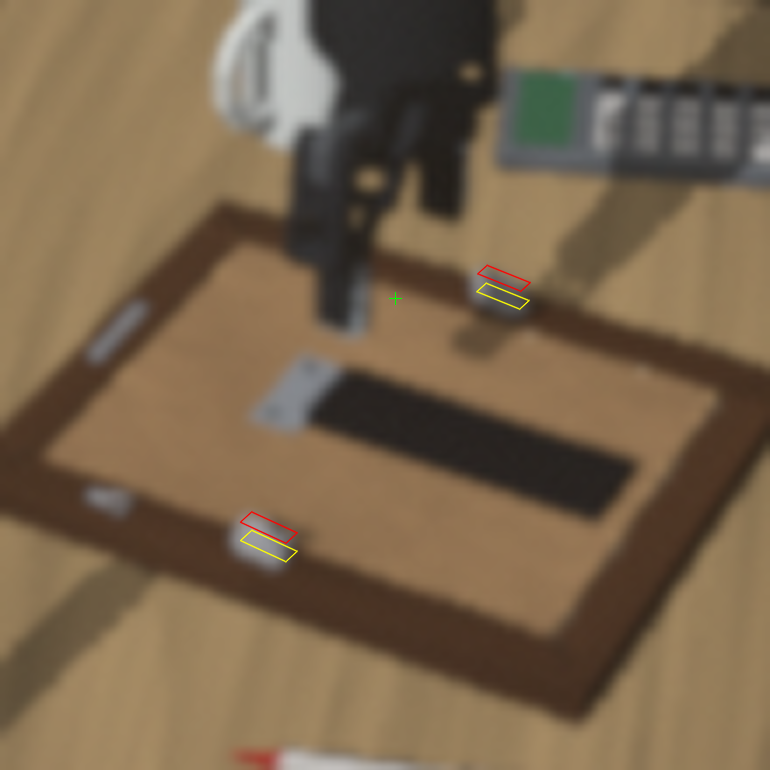

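```bash
python3 -m pendant '[{"hand":0.25,"delta_pos":[0,0.02,-0.5],"turn":0},{"hand":0.25,"delta_pos":[0,0,-0.5],"turn":0},{"hand":0.25,"delta_pos":[0,0,-0.1],"turn":0},{"hand":0.25,"delta_pos":[0,0,0],"turn":0},{"hand":0.25,"delta_pos":[0,0,0],"turn":0},{"hand":0.25,"delta_pos":[0,0,0],"turn":0},{"hand":0.25,"delta_pos":[0,0,0],"turn":0}]';  python3 - <<'E'
from tv import *
F=(541.,-203.2,-.325)
c=proj("side",[541,-203,35])[0]
tv("side",c,F,(1.45,1.45),"pics/t9.png",35,16)
E
```

```text
time: 17.18
eef_pos: [541.6, -202.7, 29.9]
eef_rot: [0.51, 3.099, -0.0]
wrist_force: [-0.0, 0.2, -0.0]
width: 53.7
```

View pics/t9.png

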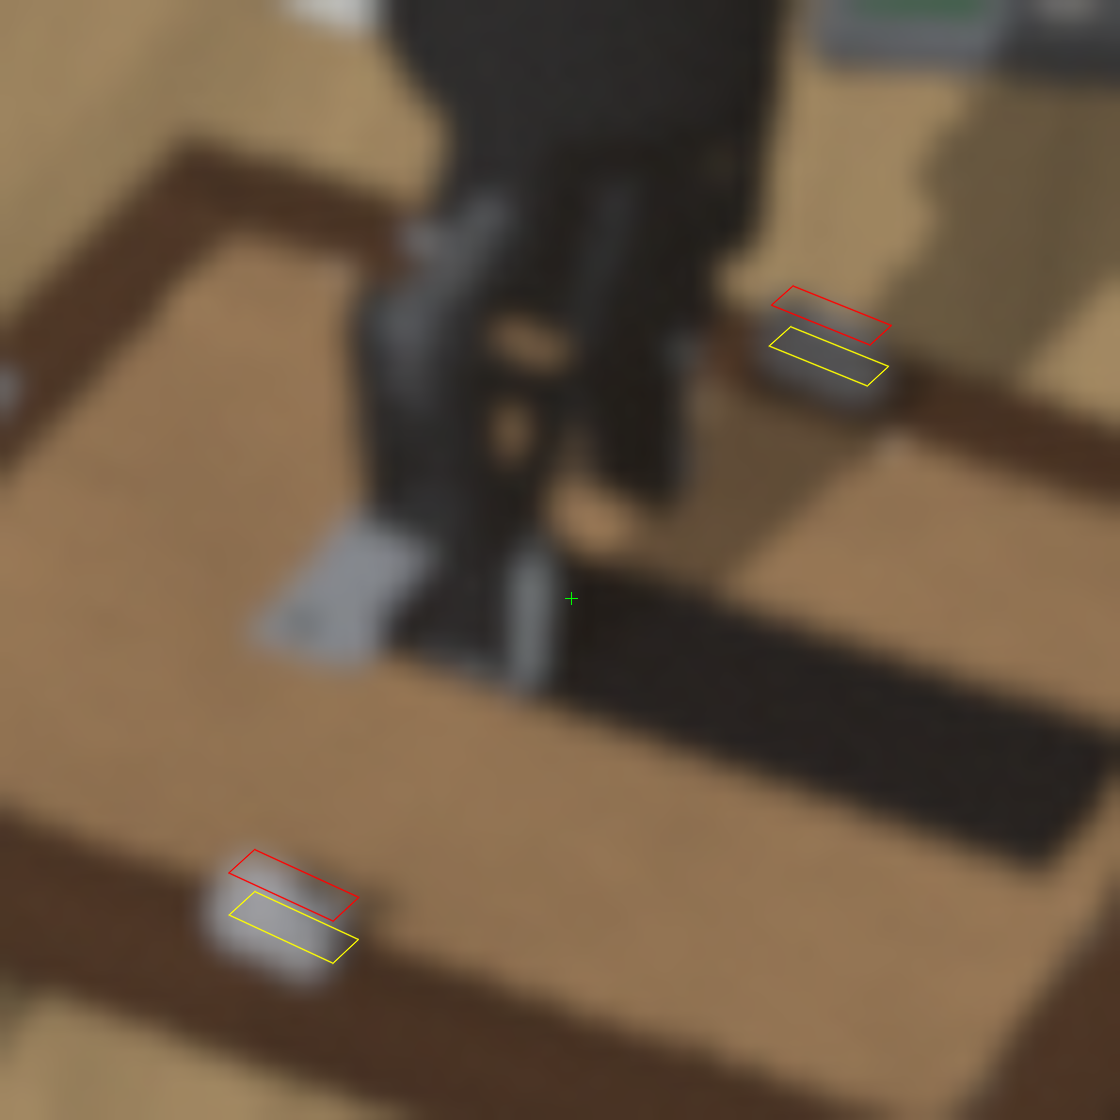

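```bash
python3 -m pendant '[{"hand":0.2,"delta_pos":[0,0,-0.12],"turn":0},{"hand":0.2,"delta_pos":[0,0,-0.06],"turn":0},{"hand":0.2,"delta_pos":[0,0,0],"turn":0},{"hand":0.2,"delta_pos":[0,0,0],"turn":0}]'; for i in 1 2 ; do python3 -m pendant '[{"hand":0.2,"delta_pos":[0,0,-0.04],"turn":0},{"hand":0.2,"delta_pos":[0,0,0],"turn":0}]'; done
```

```text
time: 17.73
eef_pos: [541.2, -202.5, 20.2]
eef_rot: [-0.51, -3.1, -0.0]
wrist_force: [-0.0, -0.7, 0.1]
width: 51.5
time: 17.98
eef_pos: [541.1, -202.5, 18.2]
eef_rot: [-0.51, -3.1, -0.0]
wrist_force: [0.4, 0.5, 0.2]
width: 51.4
time: 18.23
eef_pos: [541.1, -202.4, 16.1]
eef_rot: [-0.51, -3.1, -0.0]
wrist_force: [-0.0, -0.3, -0.2]
width: 51.1
```

```bash
for i in 1 2 3; do python3 -m pendant '[{"hand":0.2,"delta_pos":[0,0,-0.03],"turn":0},{"hand":0.2,"delta_pos":[0,0,0],"turn":0}]' | grep -E "pos|force"; done
```

```text
eef_pos: [541.3, -202.5, 14.8]
wrist_force: [-0.4, 0.2, 1.2]
eef_pos: [541.3, -202.6, 14.8]
wrist_force: [-3.7, 1.2, 9.7]
eef_pos: [541.3, -202.6, 14.7]
wrist_force: [-6.7, 1.9, 18.3]
```

```bash
python3 -m pendant '[{"hand":0.2,"delta_pos":[0,0,0.1],"turn":0},{"hand":0.2,"delta_pos":[0,0,0],"turn":0},{"hand":0.05,"delta_pos":[0,0,0],"turn":0},{"hand":0,"delta_pos":[0,0,0],"turn":0},{"hand":0,"delta_pos":[0,0,0],"turn":0}]'; python3 -m pendant '[{"hand":-0.05,"delta_pos":[0,0,0],"turn":0},{"hand":-0.05,"delta_pos":[0,0,0],"turn":0},{"hand":-0.05,"delta_pos":[0,0,0],"turn":0}]'
```

```text
time: 19.6
eef_pos: [541.0, -202.4, 16.4]
eef_rot: [-0.51, -3.099, -0.0]
wrist_force: [-0.4, 0.8, -0.4]
width: 42.9
time: 19.98
eef_pos: [541.2, -202.5, 16.8]
eef_rot: [-0.51, -3.1, -0.0]
wrist_force: [-0.6, -0.2, 0.8]
width: 40.8
```

```bash
python3 -m pendant '[{"hand":-0.1,"delta_pos":[0,0,0],"turn":0},{"hand":-0.15,"delta_pos":[0,0,0],"turn":0},{"hand":-0.3,"delta_pos":[0,0,0],"turn":0},{"hand":-0.3,"delta_pos":[0,0,0],"turn":0}]'; python3 -m pendant '[{"hand":-1,"delta_pos":[0,0,0],"turn":0},{"hand":-1,"delta_pos":[0,0,0],"turn":0},{"hand":-1,"delta_pos":[0,0,0.06],"turn":0},{"hand":-1,"delta_pos":[0,0,0.1],"turn":0},{"hand":-1,"delta_pos":[0,0,0],"turn":0},{"hand":-1,"delta_pos":[0,0,0],"turn":0}]'
```

```text
time: 20.48
eef_pos: [541.2, -202.4, 17.2]
eef_rot: [0.51, 3.1, 0.0]
wrist_force: [-1.5, 1.1, 5.1]
width: 38.1
time: 21.22
eef_pos: [541.1, -202.5, 24.6]
eef_rot: [-0.51, -3.1, 0.0]
wrist_force: [0.1, -0.1, -2.6]
width: 38.1
```

```bash
python3 -m pendant '[{"hand":-1,"delta_pos":[0,0,0.2],"turn":0},{"hand":-1,"delta_pos":[0,0,0.3],"turn":0},{"hand":-1,"delta_pos":[0,0,0],"turn":0},{"hand":-1,"delta_pos":[0,0,0],"turn":0},{"hand":-1,"delta_pos":[0,0,0],"turn":0}]';  python3 - <<'E'
from tv import *
F=(541.,-203.2,-.325)
c=proj("side",[541,-203,35])[0]
tv("side",c,F,(1.45,1.45),"pics/t10.png",65,6)
E
```

```text
time: 21.85
eef_pos: [540.8, -202.4, 49.5]
eef_rot: [-0.51, -3.099, -0.0]
wrist_force: [0.1, -0.0, -2.8]
width: 37.8
```

View pics/t10.png

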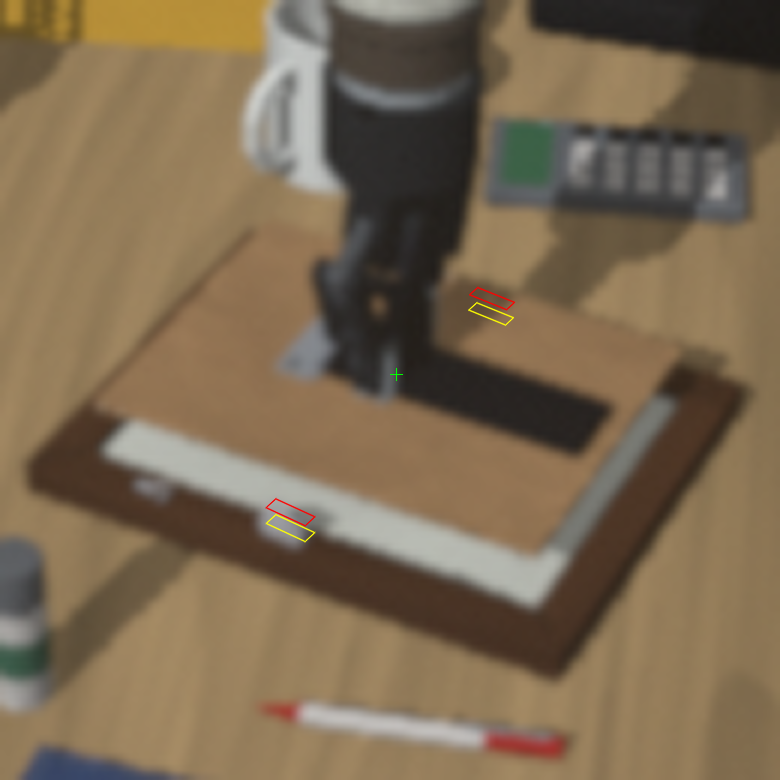

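```bash
python3 -m pendant '[{"hand":-1,"delta_pos":[0,0,0.3],"turn":0},{"hand":-1,"delta_pos":[0,0,0.5],"turn":0},{"hand":-1,"delta_pos":[0,0,0.5],"turn":0},{"hand":-1,"delta_pos":[0,0,0.5],"turn":0},{"hand":-1,"delta_pos":[0,0,0.5],"turn":0},{"hand":-1,"delta_pos":[0,0,0.2],"turn":0},{"hand":-1,"delta_pos":[0,0,0],"turn":0}]'; python3 -m pendant '[{"hand":-1,"delta_pos":[-0.02,0.2,0],"turn":0.1},{"hand":-1,"delta_pos":[-0.02,0.4,0],"turn":0.1},{"hand":-1,"delta_pos":[-0.02,0.5,0],"turn":0.1},{"hand":-1,"delta_pos":[-0.02,0.5,0],"turn":0.1},{"hand":-1,"delta_pos":[-0.02,0.5,0],"turn":0.1},{"hand":-1,"delta_pos":[-0.02,0.5,0],"turn":0.1},{"hand":-1,"delta_pos":[-0.02,0.5,0],"turn":0.1},{"hand":-1,"delta_pos":[-0.02,0.5,0],"turn":0.1},{"hand":-1,"delta_pos":[-0.02,0.5,0],"turn":0.1},{"hand":-1,"delta_pos":[-0.02,0.5,0],"turn":0.1}]';  python3 -m pendant '[{"hand":-1,"delta_pos":[-0.02,0.5,0],"turn":0.1},{"hand":-1,"delta_pos":[-0.02,0.5,0],"turn":0.1},{"hand":-1,"delta_pos":[-0.02,0.5,0],"turn":0.1},{"hand":-1,"delta_pos":[-0.02,0.5,0],"turn":0.1},{"hand":-1,"delta_pos":[-0.03,0.5,0],"turn":0.1},{"hand":-1,"delta_pos":[-0.03,0.5,0],"turn":0.06},{"hand":-1,"delta_pos":[0,0.3,0],"turn":0},{"hand":-1,"delta_pos":[0,0,0],"turn":0},{"hand":-1,"delta_pos":[0,0,0],"turn":0},{"hand":-1,"delta_pos":[0,0,0],"turn":0}]'
```

```text
time: 22.78
eef_pos: [541.7, -202.7, 175.7]
eef_rot: [0.51, 3.098, -0.001]
wrist_force: [1.3, -0.1, -3.7]
width: 38.6
time: 24.02
eef_pos: [530.0, 29.7, 174.0]
eef_rot: [-0.319, -3.123, -0.0]
wrist_force: [0.5, 0.8, -2.3]
width: 38.1
time: 25.28
eef_pos: [524.2, 191.6, 174.8]
eef_rot: [-0.22, -3.134, 0.001]
wrist_force: [0.8, 0.2, -2.8]
width: 38.0
```

```bash
python3 -m pendant '[{"hand":-1,"delta_pos":[0,0,-0.3],"turn":0},{"hand":-1,"delta_pos":[0,0,-0.5],"turn":0},{"hand":-1,"delta_pos":[0,0,-0.5],"turn":0},{"hand":-1,"delta_pos":[0,0,-0.5],"turn":0},{"hand":-1,"delta_pos":[0,0,-0.5],"turn":0},{"hand":-1,"delta_pos":[0,0,-0.4],"turn":0},{"hand":-1,"delta_pos":[0,0,-0.2],"turn":0},{"hand":-1,"delta_pos":[0,0,0],"turn":0},{"hand":-1,"delta_pos":[0,0,0],"turn":0},{"hand":-1,"delta_pos":[0,0,0],"turn":0}]'; python3 - <<'E'
from tv import *
im=r.camera("side")[:,:,::-1][170:380,170:420]
cv2.imwrite("pics/p1.png",cv2.resize(im,None,fx=3,fy=2.8*1.07))
E
```

```text
time: 26.52
eef_pos: [525.0, 192.8, 30.8]
eef_rot: [0.218, 3.132, 0.001]
wrist_force: [-0.0, -0.2, -2.6]
width: 38.0
```

View pics/p1.png

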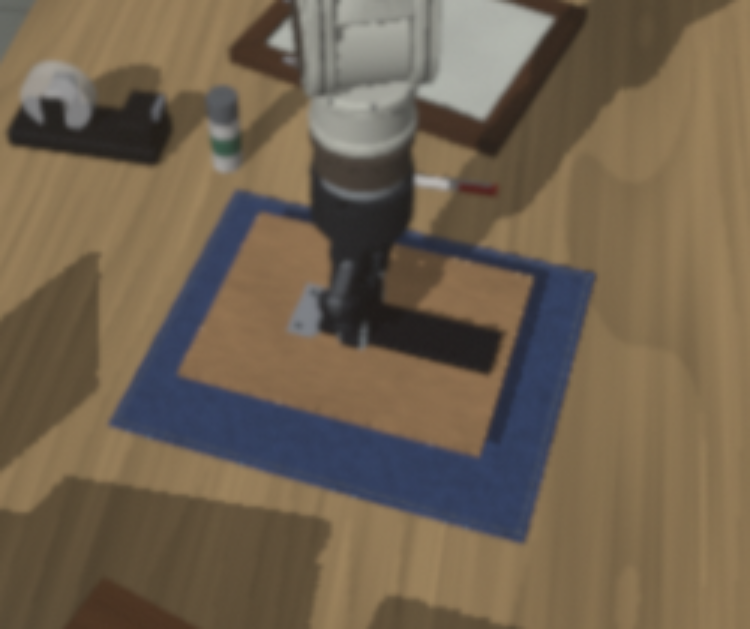

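```bash
python3 -m pendant '[{"hand":-1,"delta_pos":[0,0,-0.1],"turn":0},{"hand":-1,"delta_pos":[0,0,-0.1],"turn":0},{"hand":-1,"delta_pos":[0,0,-0.1],"turn":0},{"hand":-1,"delta_pos":[0,0,-0.06],"turn":0},{"hand":-1,"delta_pos":[0,0,0],"turn":0},{"hand":-1,"delta_pos":[0,0,0],"turn":0},{"hand":-1,"delta_pos":[0,0,0],"turn":0}]'; for i in 1 2 3 4; do python3 -m pendant '[{"hand":-1,"delta_pos":[0,0,-0.02],"turn":0},{"hand":-1,"delta_pos":[0,0,0],"turn":0},{"hand":-1,"delta_pos":[0,0,0],"turn":0}]'|grep -E "pos|force"; done
```

```text
time: 27.45
eef_pos: [524.4, 192.6, 12.0]
eef_rot: [0.218, 3.134, 0.0]
wrist_force: [0.5, -0.1, -2.6]
width: 38.0
eef_pos: [524.2, 192.5, 10.8]
wrist_force: [0.2, 0.3, -3.6]
eef_pos: [524.2, 192.5, 9.8]
wrist_force: [0.1, -0.4, -2.2]
eef_pos: [524.2, 192.5, 8.8]
wrist_force: [-0.3, -0.4, -1.0]
eef_pos: [524.2, 192.5, 7.8]
wrist_force: [-0.2, 0.0, -1.6]
```

```bash
for i in 1 2 3; do python3 -m pendant '[{"hand":-1,"delta_pos":[0,0,-0.012],"turn":0},{"hand":-1,"delta_pos":[0,0,0],"turn":0},{"hand":-1,"delta_pos":[0,0,0],"turn":0}]'|grep -E "pos|force"; done
```

```text
eef_pos: [524.3, 192.5, 7.3]
wrist_force: [-0.9, -0.2, -2.4]
eef_pos: [524.3, 192.5, 7.2]
wrist_force: [-2.3, -0.2, 5.4]
eef_pos: [524.3, 192.5, 7.1]
wrist_force: [-3.8, -1.8, 8.8]
```

```bash
python3 -m pendant '[{"hand":-1,"delta_pos":[0,0,0.01],"turn":0},{"hand":-0.05,"delta_pos":[0,0,0],"turn":0},{"hand":0,"delta_pos":[0,0,0],"turn":0},{"hand":0.1,"delta_pos":[0,0,0.01],"turn":0},{"hand":0.3,"delta_pos":[0,0,0.02],"turn":0},{"hand":0.3,"delta_pos":[0,0,0],"turn":0}]'; python3 -m pendant '[{"hand":0.4,"delta_pos":[0,0,0.1],"turn":0},{"hand":0.4,"delta_pos":[0,0,0.3],"turn":0},{"hand":0.4,"delta_pos":[0,0,0.8],"turn":0},{"hand":0.4,"delta_pos":[0,0,0.8],"turn":0},{"hand":0.4,"delta_pos":[0,0,0.8],"turn":0},{"hand":0.4,"delta_pos":[-0.8,0,0.8],"turn":0},{"hand":0.4,"delta_pos":[-0.9,0,0],"turn":0},{"hand":0.4,"delta_pos":[-0.9,0,0],"turn":0},{"hand":0.4,"delta_pos":[-0.9,0,0],"turn":0},{"hand":0.4,"delta_pos":[0,0,0],"turn":0}]'
python3 - <<'E'
from tv import *
from fit import fit
for n in("side","top"):
    im=r.camera(n)[:,:,::-1]
    cv2.imwrite(f"pics/end_{n}.png",cv2.resize(im,None,fx=1.4,fy=1.4))
    for th in ("backboard","desk_pad"):
        for o in r.outline_of(n,th)[:2]: print(n,th,round(o["conf"],2),o["extent"])
E
```

```text
time: 30.82
eef_pos: [524.3, 192.5, 8.0]
eef_rot: [0.218, 3.134, 0.0]
wrist_force: [-0.4, 0.1, -0.1]
width: 55.4
time: 32.08
eef_pos: [346.5, 192.0, 189.1]
eef_rot: [0.215, 3.134, 0.0]
wrist_force: [1.0, -0.3, 1.1]
width: 59.6
side backboard 0.62 [234.4, 247.5, 343.6, 328.3]
side desk_pad 0.62 [206.4, 234.4, 369.4, 352.0]
top backboard 0.89 [180.8, 195.1, 243.9, 273.4]
top desk_pad 0.66 [167.2, 182.6, 259.0, 291.0]
top desk_pad 0.47 [185.6, 193.9, 249.4, 271.6]
```

View pics/end_side.png

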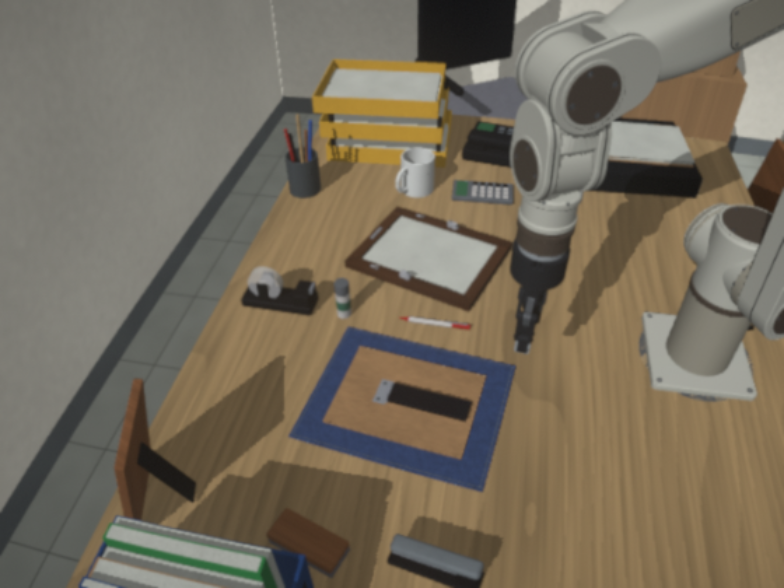

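View pics/end_top.png

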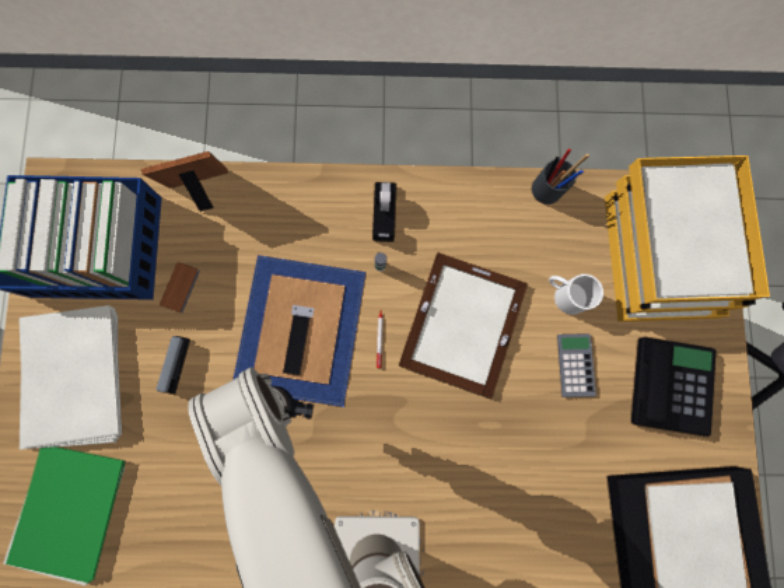

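The side and top pictures show the board flat on the pad with its leg up. The blue margin shows all round it in the side picture, at about (325–485, 345–455). Both tabs lie along their rails, and the other things look unmoved. I'm letting the arm settle, then handing in.

```bash
python3 -m pendant '[{"hand":0.4,"delta_pos":[0,0,0],"turn":0},{"hand":0.4,"delta_pos":[0,0,0],"turn":0},{"hand":0.4,"delta_pos":[0,0,0],"turn":0},{"hand":0.4,"delta_pos":[0,0,0],"turn":0}]'; python3 -c "
from rig import r
print(r.finish_job())"
```

```text
time: 32.88
eef_pos: [349.2, 192.5, 187.9]
eef_rot: [-0.218, -3.134, 0.0]
wrist_force: [0.5, -0.3, -1.1]
width: 59.8
the job is handed in; nothing more can be done
None
```

The board is out of the frame and lies flat on the desk pad, stand leg up, and the job was handed in at about 33 s of the 72 s.

- **Tabs:** I turned both by their ribs to an estimated 1.45 rad, beyond the 1.22 rad needed. The last pictures show both along their rails.
- **Lift and placing:** I gripped the board across its leg and lifted it level. I set it down at about 9 N and opened the fingers before backing away.
- **Last checks:** The side picture shows the pad's blue margin all round the board. In the top picture the arm partly hides the pad's near edge. The pen, glue stick and other things look unmoved by eye; I did not measure them again. The highest wrist force I saw was about 20 N, when the fingertips touched the board to find its height.
- **Readings that disagreed:** The gripper read about 1–2 mm under the true widths: 6.7 mm on the 8 mm ribs and 38 mm on the 40 mm leg. In the side picture, overlays of the ribs sat about 1–2 px off. I used contact forces to centre the grip on the first tab and to find the grip height on the leg.

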